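# Ready the bead scale

## Task

Get the bead scale ready using only your fingertips: push the red rocker on the cordless display over to its ON side (the raised end with the white dot), then press the scale's green power key fully down so that it stays down, then press the blue zero key fully down and keep it down for two seconds before letting it come up. Do not press the white key, pick nothing up, and leave the bowl on the pan and the other loose things where they are. Finish with the hand clear.

Things in the scene. Friction and masses are not known exactly. Their poses are not given: they have to be found in the camera images.
- display: Grey cordless display, fixed to the table: base 130 mm deep (its x) by 120 mm wide (its y) by 30 mm high, with a blank screen panel along its far (+x) edge, 52 mm beyond the origin, rising to 90 mm. Origin: centre of the underside. The near side faces its -x. It stands left or right of the scale, turned up to 23 degrees.
- rocker (a joint): Tilt of the red paddle rocker in the display's base (rad): 0 = off (white-dot end raised), 0.32 = fully ON (white-dot end down at its stop). Stays where it is left; tips when about 2 N bears on the dot. The paddle is 36 mm (display x) by 70 mm (display y), pivoting in its middle about the display's x axis; the pivot is 22 mm on the near (-x) side of the display's origin and 34 mm above the table.
- rocker_on (a point): Top surface of the rocker at the white dot, 24 mm from the pivot towards the display's +y, where to press straight down; about 43 mm above the table when off, it sinks 7.6 mm when fully ON. Moves with the rocker.
- scale: Grey bead scale, fixed to the table: 240 mm deep (its x) by 220 mm wide (its y) by 36 mm high, with a 136 mm steel pan (top 50 mm above the table) centred 40 mm to its far (+x) side. Origin: centre of the underside. Three round keys in a row on the near (-x) panel, 85 mm from the origin and 70 mm apart: green at +y, white in the middle, blue at -y. Turned up to 12 degrees.
- power_key (a joint): Travel of the green key (m): 0 = up, 0.006 = fully down. Latching: stays where it is pushed; needs about 3 N.
- power_key_top (a point): Centre of the top of the green power key, a round cap 28 mm across, 50 mm above the table when up; press straight down. Moves with the key.
- zero_key (a joint): Travel of the blue key (m): 0 = up, 0.006 = fully down. Springs back; about 1.2 N starts it and 4.8 N holds it fully down.
- zero_key_top (a point): Centre of the top of the blue zero key, a round cap 28 mm across, 50 mm above the table when up; press straight down. Moves with the key.
- unit_key (a joint): Travel of the white middle key (m): 0 = up, 0.006 = fully down. Springs back; not to be pressed.
- bowl: Blue ceramic bowl standing loose on the scale's pan, 100 mm across at the rim, 45 mm high, rim 95 mm above the table; origin at the centre of its underside. Stays on the pan.
- pan_center (a point): Centre of the top of the scale's pan.
- spoon: Steel bead spoon, 150 mm long, lying loose on the table in front of the scale.
- hoop: Beech hoop, 130 mm across, 12 mm high, lying loose on the table; origin at the centre of its underside.
- thimble_stand: Clear acrylic thimble holder, 50 mm square and 53 mm high with a steel thimble on it, loose, beside the display on its +y side; origin at the centre of its underside.
- spool: Thread spool, 32 mm across and 44 mm high, standing loose beside the display on its -y side; origin at the centre of its underside.
- jar: Amber glass jar, 60 mm across and 75 mm high, standing loose; origin at the centre of its underside.
Mind the look-alikes: they are no part of the job. What is shaped like the display but purple is not meant.

How it is judged:
On the way, in this order (a step that is already met when the one before it is completed fails the run):
1. the rocker is pushed to ON by the fingers (value of joint rocker above 0.26 rad and contact force between the fingers and rocker above 0.3 N), for 0.02 s.
2. then the green key is pressed down by the fingers (value of joint power_key above 0.0045 m and contact force between the fingers and power_key above 0.3 N), for 0.02 s.
3. then the blue key is held down by the fingers for two seconds (1.7 s is enough) (value of joint zero_key above 0.0045 m and contact force between the fingers and zero_key above 0.3 N), for 1.7 s.
At the end, for the whole second after the job is handed in: The rocker is ON (above 0.26 rad), the green key is down (above 4.5 mm), the blue and white keys are up (below 1.5 mm), the bowl stands upright on the pan within 15 mm of its start, and spoon, hoop, thimble holder, spool and jar are within 20 mm of theirs (value of joint rocker above 0.26 rad and value of joint power_key above 0.0045 m and value of joint each of zero_key, unit_key below 0.0015 m and distance between bowl and pan_center below 0.025 m and angle between bowl's own z axis and vertical below 0.1 rad and linear speed of bowl below 0.02 m/s and distance of bowl from where it was at the start of the episode below 0.015 m and distance of each of spoon, hoop, thimble_stand, spool, jar from where it was at the start of the episode below 0.02 m); the robot touches nothing.
It fails at once if the green key pressed before the rocker is ON (value of joint power_key above 0.003 m and value of joint rocker below 0.22 rad).
It fails at once if the blue key pressed before the green one is down (value of joint zero_key above 0.003 m and value of joint power_key below 0.004 m).
It fails at once if the white key pressed (value of joint unit_key above 0.003 m).
It fails at once if the bowl shifted or lifted by more than 15 mm (distance of bowl from where it was at the start of the episode above 0.015 m).
It fails at once if another loose thing shifted or lifted by more than 20 mm (distance of any of spoon, hoop, thimble_stand, spool, jar from where it was at the start of the episode above 0.02 m).
It also fails if it takes over 51 s, if anything falls off the work surface, if the arm or the gripper's body presses on something with over 40 N, if the wrist force passes 120 N, or if a joint passes its speed limit or range.

## Robot

A 6-joint arm with a two-finger parallel gripper is mounted at the origin on the work surface. World frame = base frame: x ahead of the robot, y to its left, z up, the work surface at z = 0. Lengths are in m, angles in rad, forces in N, time in s.
With the tool pointing down it reaches from about 0.275 to 0.725 m from the base axis. Payload 15.9 kg.
Tool frame: the origin (TCP) lies at the very end of the fingers, on their centre line; the grasp point (between the pads) lies behind it (env.grip_depth is the z of the grasp point in the tool frame, in m); z points along the fingers, x is the direction in which the jaws open and shut, and the axes are right-handed (so a half turn about z gives the same grasp; the last joint's range is limited). The gripper opens to 85 mm and grips with 20 to 120 N. Pads are 22 mm wide; open, the fingers measure 114 mm over their backs; the gripper's body (76 mm by 85 mm) begins 54 mm behind the grasp point. The pads swing forward as they close: fully open they stand 13 mm farther back than shut.
Start: joints at [-1.188, 0.213, -0.034, 1.323, 0, 1.571], TCP at [0.187, -0.464, 0.231] pointing down, gripper open.
Joint ranges: [-2.98, 2.98], [-0.74, 1.72], [-1.14, 1.35], [-2.1, 2.04], [-1.57, 1.44], [-3.14, 3.14]. Speed limits (rad/s): [1.89, 1.89, 2.39, 2.57, 3.14, 3.14].

## Interface

Orientations are given as a unit quaternion [x, y, z, w].
In Python, from station import env, vision, outline_of gives the robot as it stands. The module is installed in compiled form; this text tells all that it offers.
- The arm moves only by the tool servo_tool, never from a script. Its argument "motion" is text: rows parted by semicolons, each of 7 numbers parted by spaces: the closure in counts, from 0 (fully open) to 255 (shut), then the shift along the tool's x, y, z in m, then the turn, a rotation vector about the tool's x, y, z in degrees. In form: fingers x y z ax ay az; .... A call has 1 to 20 rows; each row is the pose to reach, as a shift and turn from the pose measured when the call began, along the tool's axes at that moment; what a row does not reach only later rows make up. A row lasts 1/12 s, in which the tool goes at most 41.7 mm and 7.16 degrees, less where a joint would pass 70% of its speed; a pose out of reach is approached as far as the arm can. A call with a gripper value outside its range is refused whole. The fingers move at their own pace and stop on an object; "squeeze" is the grip in N (left out, the last holds). Time passes only in rows, so rows that repeat a pose let the fingers close. It gives the time, the measured TCP pose, the force and the opening at its end, in the units of the state.
- env.get_state(): the state, without advancing time (a new reading comes with each control period).
- vision.snapshot(name): name is "side" or "top" or "wrist"; returns (picture, depth): 480x640x3 uint8, blue, green, red; 480x640 float32, m along the optical axis (not along the pixel's ray), 0 where there is no reading.
- vision.get_calibration(name): a dict with "camera_matrix" (3x3 intrinsics, pixels), "R" (3x3) and "t" (3): a world point X has camera coordinates R X + t. Camera axes: x right, y down, z forward; pixel columns grow to the right and rows downward; lengths in m; the calibration is good to about 2 mm. A picture is of the moment at which its call begins: read the wrist's pose just before it. get_calibration takes no time and is no camera call; for the wrist camera it gives the pose at the moment of the call.
- env.job_done(): hands the job in, once; it reports no verdict.
Trained networks look in the newest picture that a camera, given by its name, has taken for a name from the list of things; names that differ only in an ending like _2 or _b are one class to them, and where a whole thing is asked for, a point or a joint stands for the part that bears it (a point fixed in the world has none). Each returns a list of dicts, best first, with "conf" (0 to 1); they miss things now and then, are a little off and sometimes report something else, mostly with a low value. They report only what shows in the picture. A call takes as long as a camera call. They do not tell look-alikes from the thing itself.
- outline_of(camera, query): "mask" (480x640 bool, what is visible of it) and "extent" ([left, top, right, bottom] in pixels, round what is visible of it).
The state is a dict: "time": time; "q": joint angles; "qd": joint speeds; "joint_efforts": joint torques, N m; "eef_pos": TCP position; "ee_rot": TCP orientation; "wrist_force": force on the tool from outside, world axes, zero at the start; "ft_torque": the same for the moment, N m; "grip_width": opening from 0.0 (shut) to 1.0 (fully open).
Only numpy, scipy, OpenCV 4.12 (cv2) and the standard library are available. Lean on these libraries where they do the work, as an engineer would, in place of code of your own. Each camera call takes 0.05 s, during which the arm holds its last target.

## Working session

There is one attempt and no reset: what is moved stays moved. The work goes in short steps, Python scripts to look and compute and a tool call to move; the robot and the scene stay as the last step left them, time stands still between calls to the robot, and variables do not carry over. Pictures are saved under pics/ and viewed, and the job is handed in when it is done.

Besides the shell and the picture viewer there is one more tool, called after ">>>" as a command line: name --argument value ..., lists and objects as JSON in quotes. servo_tool: Moves the arm, as the interface text tells. Its arguments: {"type":"object","properties":{"motion":{"type":"string"},"squeeze":{"type":"number"}},"required":["motion"]}

```bash
mkdir -p pics; python3 - <<'E'
from station import env, vision, outline_of
import cv2,numpy as np
s=env.get_state();print(s['time'],s['eef_pos'],s['ee_rot'],s['grip_width'],env.grip_depth)
for c in ('top','side'):
    p,d=vision.snapshot(c);cv2.imwrite(f'pics/{c}1.png',p);np.savez(f'{c}1.npz',p=p,d=d,**{k:np.array(v) for k,v in vision.get_calibration(c).items()})
    print(c,vision.get_calibration(c))
E
```

```text
0.0 [ 0.18663199 -0.46349452  0.23082772] [ 8.28710044e-01 -5.59677897e-01 -4.61711754e-04 -3.18990377e-04] 1.003382309845548 -0.0187
top {'camera_matrix': array([[464.42634092,   0.        , 316.86135093],
       [  0.        , 464.42634092, 239.43587599],
       [  0.        ,   0.        ,   1.        ]]), 'R': array([[ 0.02506965, -0.99965312, -0.00807122],
       [-0.99489227, -0.02415893, -0.09800878],
       [ 0.09777979,  0.01048704, -0.99515282]]), 't': array([0.00199367, 0.45073471, 1.02448055])}
side {'camera_matrix': array([[560.38999752,   0.        , 315.19539835],
       [  0.        , 560.38999752, 236.57158848],
       [  0.        ,   0.        ,   1.        ]]), 'R': array([[-0.96868856, -0.24787578,  0.01414486],
       [-0.17132934,  0.62614207, -0.76065259],
       [ 0.17969066, -0.73925889, -0.64900505]]), 't': array([0.44259258, 0.11348609, 1.30851951])}
```

View pics/top1.png

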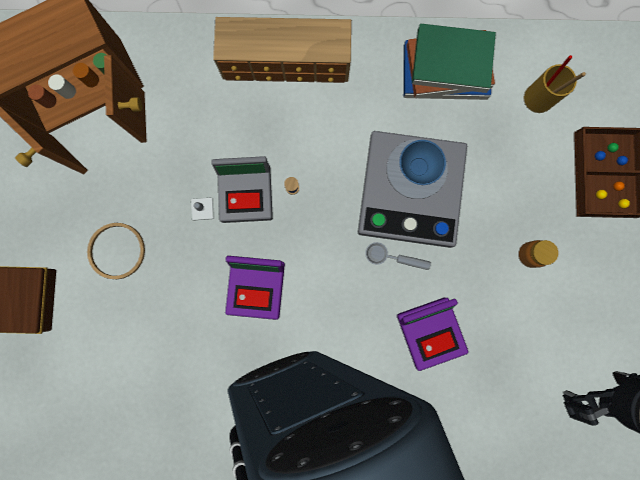

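View pics/side1.png

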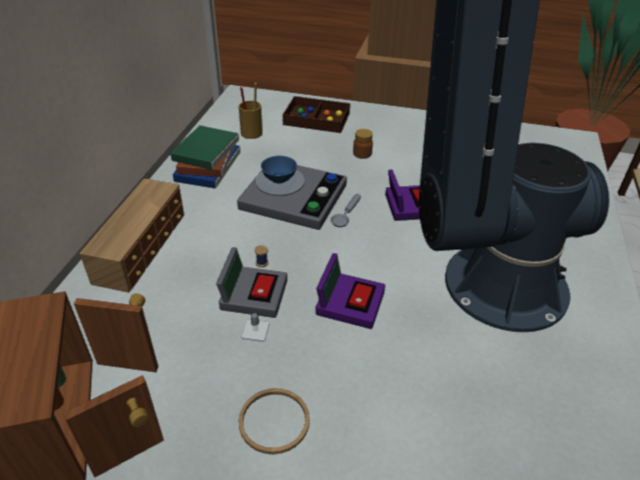

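The top view shows three possible rockers: the grey display at (244,200), and purple look-alikes at (254,297) and (437,345). I choose the grey one. Keys: green (378,220), white (410,224), blue (441,229).

```bash
cat > h.py <<'E'
import numpy as np,cv2
def load(c): return dict(np.load(f'{c}1.npz'))
def ray(z,u,v,h):
    K,R,t=z['camera_matrix'],z['R'],z['t']
    r=R.T@np.linalg.solve(K,[u,v,1.]); o=-R.T@t
    return o+r*(h-o[2])/r[2]
def depthpt(z,u,v):
    K,R,t=z['camera_matrix'],z['R'],z['t']; d=z['d'][int(round(v)),int(round(u))]
    return R.T@(np.linalg.solve(K,[u,v,1.])*d-t)
E
python3 - <<'E'
from h import *
from station import outline_of
np.set_printoptions(precision=4,suppress=True)
for c in('top','side'):
    z=load(c);p=z['p'].astype(int);b,g,r=p[...,0],p[...,1],p[...,2]
    hsv=cv2.cvtColor(z['p'],cv2.COLOR_BGR2HSV);H,S,V=[hsv[...,i].astype(int) for i in range(3)]
    ms={'red':((H<8)|(H>172))&(S>170)&(V>120),'green':(H>45)&(H<80)&(S>120)&(V>60),'blue':(H>105)&(H<125)&(S>120)&(V>100),'white':(S<40)&(V>215)}
    for k,m in ms.items():
        n,l,st,ce=cv2.connectedComponentsWithStats(m.astype(np.uint8))
        for i in range(1,n):
            if 15<st[i,4]<1500:
                h=.034 if k=='red' else .043 if (k=='white' and st[i,4]<60) else .05
                u,v=ce[i];print(c,k,st[i],ce[i],'ray',ray(z,u,v,h),'dep',depthpt(z,u,v))
z=load('top')
cv2.imwrite('pics/crop1.png',np.hstack([cv2.resize(z['p'][145:235,190:310],None,fx=3.3,fy=3.3,interpolation=2),cv2.resize(z['p'][175:265,350:470],None,fx=3.3,fy=3.3,interpolation=2)]))
E
```

```text
top red [228 193  32  16 454] [244.0947 200.2181] ray [0.534  0.1789 0.034 ] dep [0.5334 0.1783 0.0374]
top red [237 289  33  18 472] [253.2966 297.7013] ray [0.317  0.1498 0.034 ] dep [0.3171 0.1494 0.0365]
top red [421 332  34  25 479] [438.3319 343.7307] ray [ 0.2279 -0.2569  0.034 ] dep [ 0.229  -0.2545  0.0433]
top green [94 53 11 15 46] [98.0217 58.8913] ray [0.8509 0.5242 0.05  ] dep [0.8409 0.5138 0.0702]
top green [100  58   4  10  17] [102.0588  63.    ] ray [0.8413 0.5142 0.05  ] dep [0.8315 0.504  0.0702]
top green [608 143  11   9  79] [612.7722 146.8481] ray [ 0.6708 -0.6404  0.05  ] dep [ 0.6798 -0.6583  0.0216]
top green [372 213  13  13 128] [378.3281 219.2969] ray [ 0.4956 -0.1213  0.05  ] dep [ 0.4955 -0.1212  0.0505]
top blue [405  40   8  53 227] [407.2291  73.7313] ray [ 0.8306 -0.1827  0.05  ] dep [ 0.8404 -0.1865  0.0293]
top blue [457  89  34   6  77] [476.9351  92.5844] ray [ 0.7896 -0.3401  0.05  ] dep [ 0.7984 -0.3469  0.0297]
top blue [596 151   9   9  60] [600.25   154.9333] ray [ 0.6517 -0.612   0.05  ] dep [ 0.6583 -0.6253  0.0281]
top blue [618 156  1
[... 1048 characters left out ...]
[-0.4643 -1.7567 -0.0384]
side green [298 108   6   5  23] [300.0435 110.087 ] ray [ 0.6632 -0.6026  0.05  ] dep [ 0.6779 -0.655   0.0213]
side green [172 127  63  35 934] [203.4507 143.8865] ray [ 0.8837 -0.3203  0.05  ] dep [ 0.8572 -0.268   0.0847]
side green [308 201  11   9  73] [312.6575 204.8082] ray [ 0.4943 -0.1166  0.05  ] dep [ 0.4942 -0.1166  0.05  ]
side blue [272 167  15   7  64] [280.5781 169.9375] ray [ 0.6216 -0.2489  0.05  ] dep [ 0.6164 -0.2331  0.0611]
side blue [327 174   9   5  39] [331.1538 176.    ] ray [ 0.4779 -0.2577  0.05  ] dep [ 0.4776 -0.2562  0.0511]
side blue [196 177  19   3  27] [206.     177.8148] ray [ 0.807  -0.1571  0.05  ] dep [ 0.8218 -0.186   0.0282]
```

View pics/crop1.png

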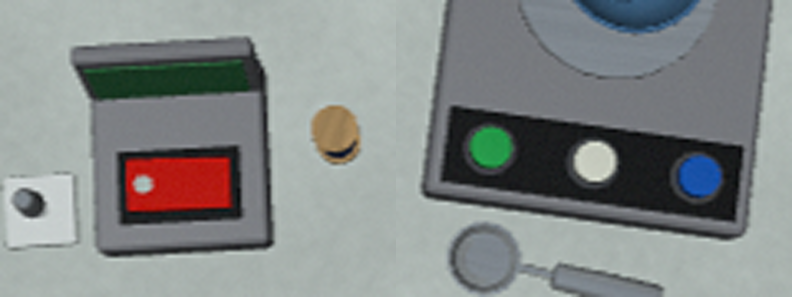

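```bash
cat >> h.py <<'E'
from scipy.spatial.transform import Rotation as Ro
def plan(tgt,yawdeg=0):
    from station import env
    s=env.get_state();R0=Ro.from_quat(s['ee_rot']);y=np.radians(yawdeg)
    Rt=Ro.from_matrix(np.array([[np.cos(y),np.sin(y),0],[np.sin(y),-np.cos(y),0],[0,0,-1.]]))
    print('t',s['time'],'pos',s['eef_pos'],'q',s['q'],'F',s['wrist_force'],'w',s['grip_width'])
    print('shift mm',1e3*R0.inv().apply(np.array(tgt)-s['eef_pos']),'turn',np.degrees((R0.inv()*Rt).as_rotvec()))
E
python3 - <<'E'
from h import *
np.set_printoptions(precision=4,suppress=True)
z=load('top'); print('dot',ray(z,233.3-.5,200.8-.5,.043),depthpt(z,233,200))
P=[ray(z,190+u/3.3,145+v/3.3,.034)[:2] for u,v in [(126,159),(231,157),(232,208),(127,212)]]
P=np.array(P);print(P,P.mean(0));
e=(P[0]+P[3]-P[1]-P[2])/2;print('len',np.linalg.norm(e),'display y dir deg',np.degrees(np.arctan2(e[1],e[0])))
c=np.array([.5337,.178]);print('dot by geom',c+.024*e/np.linalg.norm(e))
print('thimble',ray(z,202,209,0.02),'spool',ray(z,291,185,.04))
plan([.535,.204,.14],0)
E
```

```text
dot [0.5316 0.2025 0.043 ] [0.5318 0.2016 0.0456]
[[0.5492 0.2154]
 [0.5523 0.1437]
 [0.5171 0.1417]
 [0.5127 0.2131]] [0.5328 0.1785]
len 0.07165666706766924 display y dir deg 93.00665843394552
dot by geom [0.5324 0.202 ]
thimble [0.514  0.2764 0.02  ] spool [0.57  0.074 0.04 ]
t 0.1 pos [ 0.1866 -0.4635  0.2309] q [-1.188   0.2133 -0.035   1.3235  0.      1.5708] F [ 0.3917 -0.2759  0.2709] w 0.9997917221673894
shift mm [-489.0365 -572.4719   91.3449] turn [ -0.0334   0.0491 -68.0682]
```

>>> servo_tool --motion "255 -0.488 -0.569 0 0 0 -65;255 -0.488 -0.569 0 0 0 -65;255 -0.488 -0.569 0 0 0 -65;255 -0.488 -0.569 0 0 0 -65;255 -0.488 -0.569 0 0 0 -65;255 -0.488 -0.569 0 0 0 -65;255 -0.488 -0.569 0 0 0 -65;255 -0.488 -0.569 0 0 0 -65;255 -0.488 -0.569 0 0 0 -65;255 -0.488 -0.569 0 0 0 -65;255 -0.488 -0.569 0 0 0 -65;255 -0.488 -0.569 0 0 0 -65;255 -0.488 -0.569 0 0 0 -65;255 -0.488 -0.569 0 0 0 -65;255 -0.488 -0.569 0 0 0 -65;255 -0.488 -0.569 0 0 0 -65;255 -0.488 -0.569 0 0 0 -65;255 -0.488 -0.569 0.09 0 0 -65;255 -0.488 -0.569 0.09 0 0 -65;255 -0.488 -0.569 0.09 0 0 -65" --squeeze 20

```text
time: 1.77
eef_pos: [0.5309, 0.2033, 0.1362]
ee_rot: [1.0, -0.026, -0.003, 0.0]
wrist_force: [-0.2, 1.7, -0.6]
grip_width: 0.004
```

```bash
python3 - <<'E'
from h import *
from station import vision
np.set_printoptions(precision=4,suppress=True)
plan([.532,.202,.06],3)
p,d=vision.snapshot('wrist');cv2.imwrite('pics/w1.png',p)
p,d=vision.snapshot('side');cv2.imwrite('pics/s2.png',cv2.resize(p[180:400,160:400],None,fx=2.5,fy=2.5))
E
```

```text
t 1.7667 pos [0.5309 0.2033 0.1362] q [ 0.365   0.3912 -0.033   1.1517  0.0013  1.9875] F [-0.2458  1.6746 -0.6011] w 0.003880343001662855
shift mm [ 1.5734  1.1438 76.1585] turn [ 0.0355  0.3003 -5.9678]
```

View pics/w1.png

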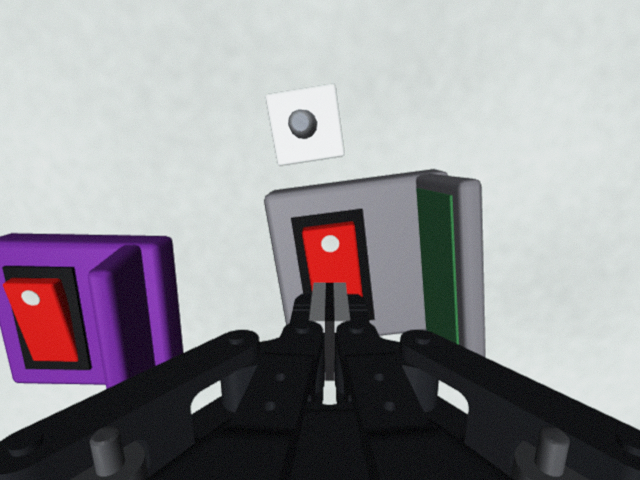

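View pics/s2.png

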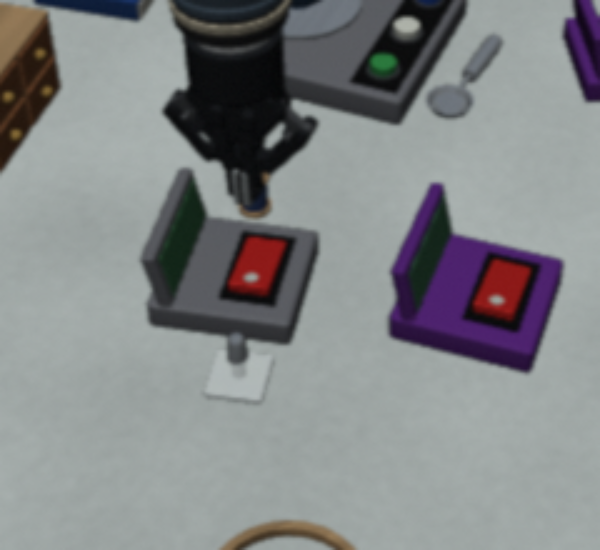

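>>> servo_tool --motion "255 0.0015 -0.001 0.03 0 0 -6;255 0.0015 -0.001 0.06 0 0 -6;255 0.0015 -0.001 0.082 0 0 -6;255 0.0015 -0.001 0.088 0 0 -6;255 0.0015 -0.001 0.088 0 0 -6;255 0.0015 -0.001 0.088 0 0 -6"

```text
time: 2.37
eef_pos: [0.5323, 0.2028, 0.0518]
ee_rot: [1.0, 0.026, -0.002, 0.0]
wrist_force: [0.2, 1.2, 0.5]
grip_width: 0.004
```

```bash
python3 - <<'E'
from h import *
from station import vision
np.set_printoptions(precision=4,suppress=True)
plan([.532,.204,.036],3)
p,d=vision.snapshot('wrist');cv2.imwrite('pics/w2.png',p)
E
```

```text
t 2.3667 pos [0.5323 0.2028 0.0518] q [ 0.3634  0.4527 -0.1645  0.9577  0.001   1.8822] F [0.1521 1.2367 0.5312] w 0.004218488822940204
shift mm [-0.1453 -1.2403 15.8267] turn [ 0.0179  0.2455 -0.0185]
```

View pics/w2.png

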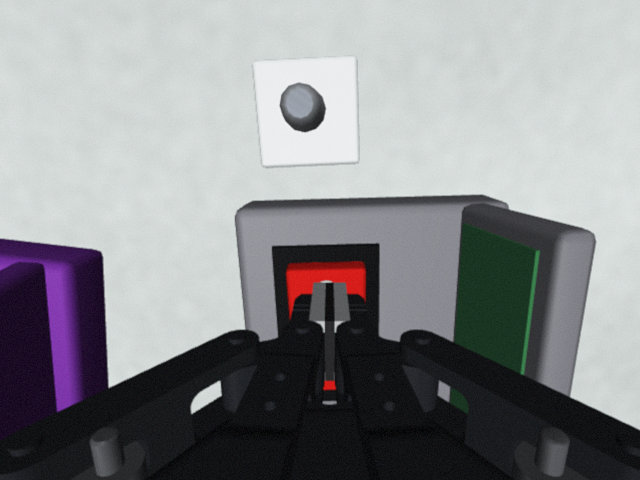

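The fingertips are over the dot, which just shows at (328,283). Next I press down.

>>> servo_tool --motion "255 0 -0.001 0.005 0 0 0;255 0 -0.001 0.01 0 0 0;255 0 -0.001 0.013 0 0 0;255 0 -0.001 0.015 0 0 0;255 0 -0.001 0.015 0 0 0;255 0 -0.001 0.015 0 0 0"

```text
time: 2.92
eef_pos: [0.5325, 0.204, 0.0372]
ee_rot: [1.0, 0.026, -0.002, 0.0]
wrist_force: [0.7, 0.4, 0.9]
grip_width: 0.001
```

>>> servo_tool --motion "255 0 0 0.002 0 0 0;255 0 0 0.003 0 0 0;255 0 0 0.003 0 0 0;255 0 0 0.003 0 0 0"

```text
time: 3.25
eef_pos: [0.5328, 0.2042, 0.0357]
ee_rot: [1.0, 0.026, -0.001, -0.0]
wrist_force: [-6.9, -1.0, 27.1]
grip_width: -0.003
```

```bash
python3 - <<'E'
from h import *
from station import vision
np.set_printoptions(precision=4,suppress=True)
plan([.532,.204,.036],3)
p,d=vision.snapshot('wrist');cv2.imwrite('pics/w3.png',p)
E
```

```text
t 3.25 pos [0.5328 0.2042 0.0357] q [ 0.3654  0.4676 -0.1859  0.9191  0.001   1.884 ] F [-6.9045 -1.0021 27.125 ] w -0.0031316078340928853
shift mm [-0.8206  0.1744 -0.303 ] turn [-0.0227  0.1209 -0.0046]
```

View pics/w3.png

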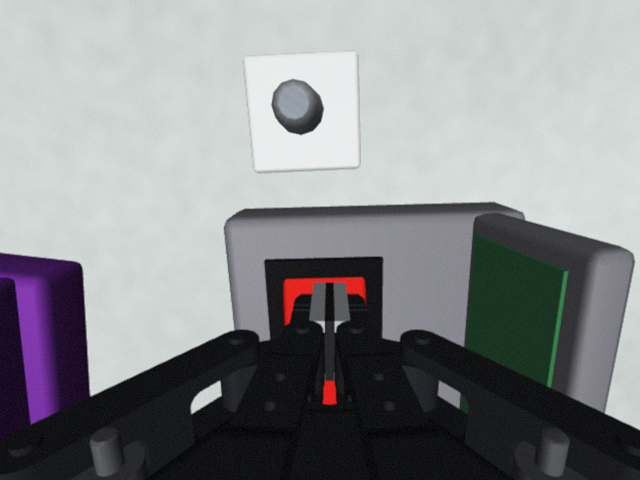

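27 N at 0.0357 m means the rocker is at its stop. Now I retract and move to above the green key.

>>> servo_tool --motion "255 0 0 -0.02 0 0 0;255 0 0 -0.06 0 0 0;255 0 0 -0.095 0 0 0;255 0 0 -0.1 0 0 0;255 -0.02 0.325 -0.1 0 0 0;255 -0.02 0.325 -0.1 0 0 0;255 -0.02 0.325 -0.1 0 0 0;255 -0.02 0.325 -0.1 0 0 0;255 -0.02 0.325 -0.1 0 0 0;255 -0.02 0.325 -0.1 0 0 0;255 -0.02 0.325 -0.1 0 0 0;255 -0.02 0.325 -0.1 0 0 0;255 -0.02 0.325 -0.1 0 0 0;255 -0.02 0.325 -0.1 0 0 0;255 -0.02 0.325 -0.1 0 0 0;255 -0.02 0.325 -0.1 0 0 0"

```text
time: 4.63
eef_pos: [0.53, -0.1205, 0.1354]
ee_rot: [1.0, 0.027, -0.001, -0.0]
wrist_force: [1.1, 0.1, -0.9]
grip_width: 0.001
```

```bash
python3 - <<'E'
from h import *
from station import vision
np.set_printoptions(precision=4,suppress=True)
plan([.495,-.120,.065],3)
p,d=vision.snapshot('wrist');cv2.imwrite('pics/w4.png',p)
p,d=vision.snapshot('side')
z=load('side')
cv2.imwrite('pics/s4.png',np.hstack([cv2.resize(x[240:340,200:300],None,fx=4,fy=4,interpolation=2) for x in (z['p'],p)]))
E
```

```text
t 4.6333 pos [ 0.53   -0.1205  0.1354] q [-0.2234  0.3395 -0.1099  1.124  -0.0001  1.294 ] F [ 1.1374  0.1069 -0.853 ] w 0.0009985820010218662
shift mm [-34.7028  -2.2774  70.5318] turn [-0.0323  0.145   0.0578]
```

View pics/w4.png

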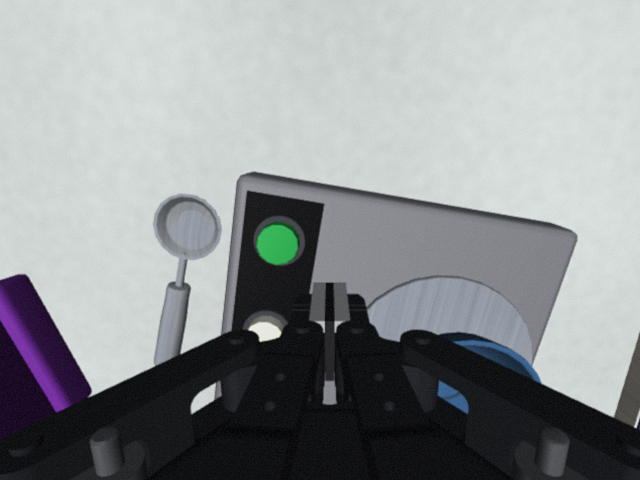

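View pics/s4.png

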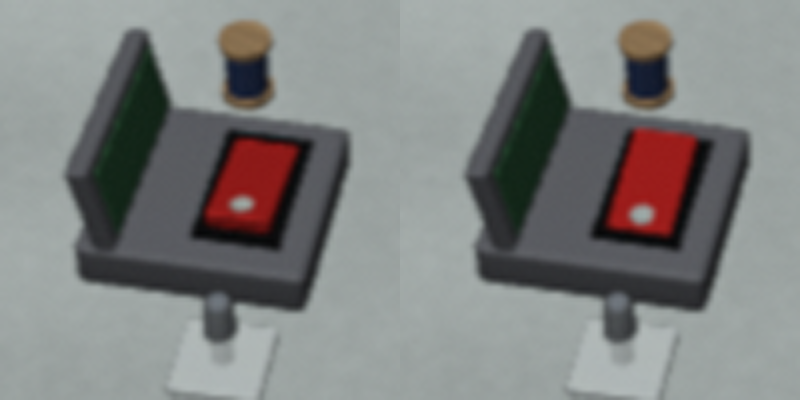

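The rocker has tipped: the dot end is down in the right crop. Now I line up over the green key.

>>> servo_tool --motion "255 -0.035 -0.002 0 0 0 0;255 -0.035 -0.002 0.02 0 0 0;255 -0.035 -0.002 0.05 0 0 0;255 -0.035 -0.002 0.07 0 0 0;255 -0.035 -0.002 0.07 0 0 0;255 -0.035 -0.002 0.07 0 0 0"

```text
time: 5.23
eef_pos: [0.4944, -0.1193, 0.0655]
ee_rot: [1.0, 0.028, -0.002, -0.0]
wrist_force: [-0.0, 0.2, 0.7]
grip_width: 0.001
```

```bash
python3 - <<'E'
from h import *
from station import vision
np.set_printoptions(precision=4,suppress=True)
plan([.495,-.120,.044],3)
p,d=vision.snapshot('wrist');cv2.imwrite('pics/w5.png',p)
E
```

```text
t 5.2333 pos [ 0.4944 -0.1193  0.0655] q [-0.2368  0.3272 -0.3165  0.931  -0.0002  1.2789] F [-0.0078  0.2237  0.71  ] w 0.0014463050528255525
shift mm [ 0.6647  0.7097 21.5449] turn [-0.0549  0.2215  0.1578]
```

View pics/w5.png

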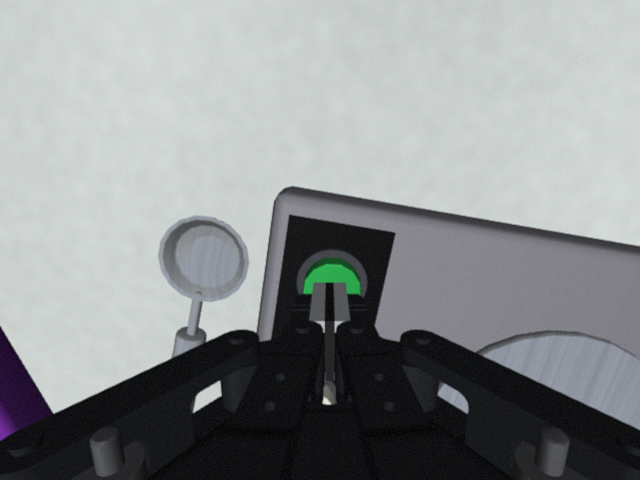

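>>> servo_tool --motion "255 0.0005 0 0.008 0 0 0;255 0.0005 0 0.014 0 0 0;255 0.0005 0 0.018 0 0 0;255 0.0005 0 0.021 0 0 0;255 0.0005 0 0.0225 0 0 0;255 0.0005 0 0.0235 0 0 0;255 0.0005 0 0.0235 0 0 0;255 0.0005 0 0.0235 0 0 0"

```text
time: 5.95
eef_pos: [0.4962, -0.1197, 0.0439]
ee_rot: [1.0, 0.027, -0.0, -0.0]
wrist_force: [-2.0, 2.3, 14.8]
grip_width: 0.003
```

>>> servo_tool --motion "255 0 0 -0.02 0 0 0;255 0 0 -0.05 0 0 0;255 0 0 -0.06 0 0 0;255 0 0 -0.06 0 0 0;255 -0.006 0.035 -0.06 0 0 0;255 -0.012 0.07 -0.06 0 0 0;255 -0.018 0.105 -0.06 0 0 0;255 -0.0235 0.139 -0.06 0 0 0;255 -0.0235 0.139 -0.06 0 0 0;255 -0.0235 0.139 -0.06 0 0 0;255 -0.0235 0.139 -0.05 0 0 0;255 -0.0235 0.139 -0.03 0 0 0;255 -0.0235 0.139 -0.02 0 0 0;255 -0.0235 0.139 -0.02 0 0 0;255 -0.0235 0.139 -0.02 0 0 0"

```text
time: 7.2
eef_pos: [0.4799, -0.2588, 0.0633]
ee_rot: [1.0, 0.028, -0.001, -0.001]
wrist_force: [0.5, 0.3, 1.3]
grip_width: 0.004
```

```bash
python3 - <<'E'
from h import *
from station import vision
np.set_printoptions(precision=4,suppress=True)
plan([.480,-.260,.044],3)
p,d=vision.snapshot('wrist');cv2.imwrite('pics/w6.png',p)
p,d=vision.snapshot('side')
z=load('side')
cv2.imwrite('pics/s6.png',np.hstack([cv2.resize(x[150:250,260:360],None,fx=4,fy=4,interpolation=2) for x in (z['p'],p)]))
E
```

```text
t 7.2 pos [ 0.4799 -0.2588  0.0633] q [-0.4944  0.396  -0.221   0.9563 -0.0001  1.0205] F [0.5141 0.2899 1.2857] w 0.004338438693530759
shift mm [ 0.0465  1.2666 19.2529] turn [-0.0715  0.1287  0.2032]
```

View pics/w6.png

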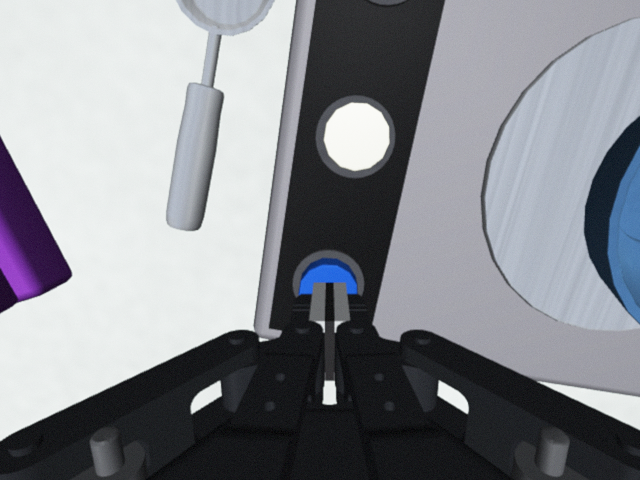

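View pics/s6.png

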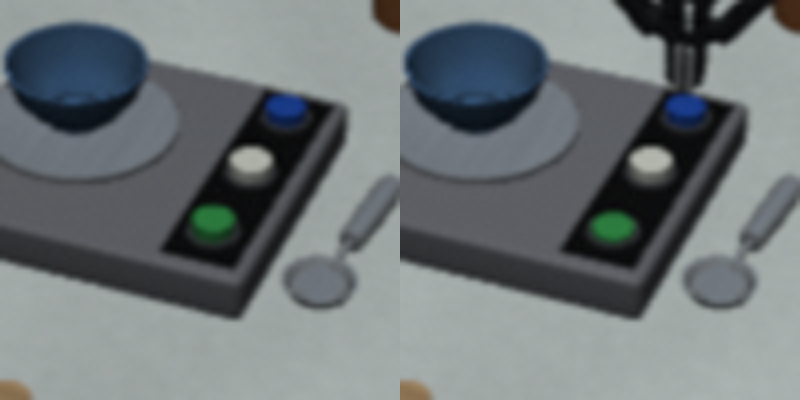

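The green key is down and stays down (right crop). I'm aligned over the blue key. Now press and hold.

>>> servo_tool --motion "255 0 0.001 0.008 0 0 0;255 0 0.001 0.014 0 0 0;255 0 0.001 0.018 0 0 0;255 0 0.001 0.02 0 0 0;255 0 0.001 0.0215 0 0 0;255 0 0.001 0.0215 0 0 0;255 0 0.001 0.0215 0 0 0;255 0 0.001 0.0215 0 0 0;255 0 0.001 0.0215 0 0 0;255 0 0.001 0.0215 0 0 0;255 0 0.001 0.0215 0 0 0;255 0 0.001 0.0215 0 0 0;255 0 0.001 0.0215 0 0 0;255 0 0.001 0.0215 0 0 0;255 0 0.001 0.0215 0 0 0;255 0 0.001 0.0215 0 0 0;255 0 0.001 0.0215 0 0 0;255 0 0.001 0.0215 0 0 0;255 0 0.001 0.0215 0 0 0;255 0 0.001 0.0215 0 0 0"

```text
time: 8.97
eef_pos: [0.4811, -0.2606, 0.0438]
ee_rot: [1.0, 0.028, 0.0, 0.0]
wrist_force: [-2.9, 2.6, 15.3]
grip_width: -0.003
```

Fully down with 15 N. I keep holding without a gap, about 1 s more.

>>> servo_tool --motion "255 0 0 0.0015 0 0 0;255 0 0 0.0015 0 0 0;255 0 0 0.0015 0 0 0;255 0 0 0.0015 0 0 0;255 0 0 0.0015 0 0 0;255 0 0 0.0015 0 0 0;255 0 0 0.0015 0 0 0;255 0 0 0.0015 0 0 0;255 0 0 0.0015 0 0 0;255 0 0 0.0015 0 0 0;255 0 0 0.0015 0 0 0;255 0 0 0.0015 0 0 0"

```text
time: 9.97
eef_pos: [0.4812, -0.2607, 0.0436]
ee_rot: [1.0, 0.028, 0.001, 0.0]
wrist_force: [-7.0, 5.5, 26.1]
grip_width: -0.001
```

>>> servo_tool --motion "255 0 0 -0.02 0 0 0;255 0 0 -0.06 0 0 0;255 0 0 -0.1 0 0 0;255 0 0 -0.14 0 0 0;255 -0.03 0.04 -0.15 0 0 0;255 -0.06 0.08 -0.15 0 0 0;255 -0.09 0.12 -0.15 0 0 0;255 -0.09 0.12 -0.15 0 0 0;255 -0.09 0.12 -0.15 0 0 0;255 -0.09 0.12 -0.15 0 0 0"

```text
time: 10.8
eef_pos: [0.3968, -0.3862, 0.1932]
ee_rot: [1.0, 0.026, 0.001, 0.0]
wrist_force: [0.6, -0.3, -0.0]
grip_width: -0.004
```

```bash
python3 - <<'E'
from h import *
from station import vision,env
np.set_printoptions(precision=4,suppress=True)
s=env.get_state();print(s['time'],s['eef_pos'],s['wrist_force'])
z=load('side');p,d=vision.snapshot('side')
cv2.imwrite('pics/s7.png',np.vstack([np.hstack([cv2.resize(x[a:a+90,b:b+120],None,fx=3.3,fy=3.3,interpolation=2) for x in (z['p'],p)]) for a,b in((150,240),(240,190))]))
z=load('top');p,d=vision.snapshot('top');cv2.imwrite('pics/t7.png',p)
q=(cv2.absdiff(p,z['p']).max(2)>60).astype(np.uint8);n,l,st,c=cv2.connectedComponentsWithStats(q);print(st[st[:,4]>10])
E
```

```text
10.8 [ 0.3968 -0.3862  0.1932] [ 0.6142 -0.2812 -0.0382]
[[     0      0    640    480 266043]
 [   228    193     11     16     26]
 [   250    192     10     16     32]
 [   624    202      6      6     17]
 [   380    217    260    263  31388]
 [   253    330    126     50   1470]
 [   228    372     22     20     76]
 [   192    393     56     87   3179]
 [   592    397      7     11     38]
 [   243    400    110     79   4776]
 [   312    475     17      5     20]]
```

View pics/s7.png

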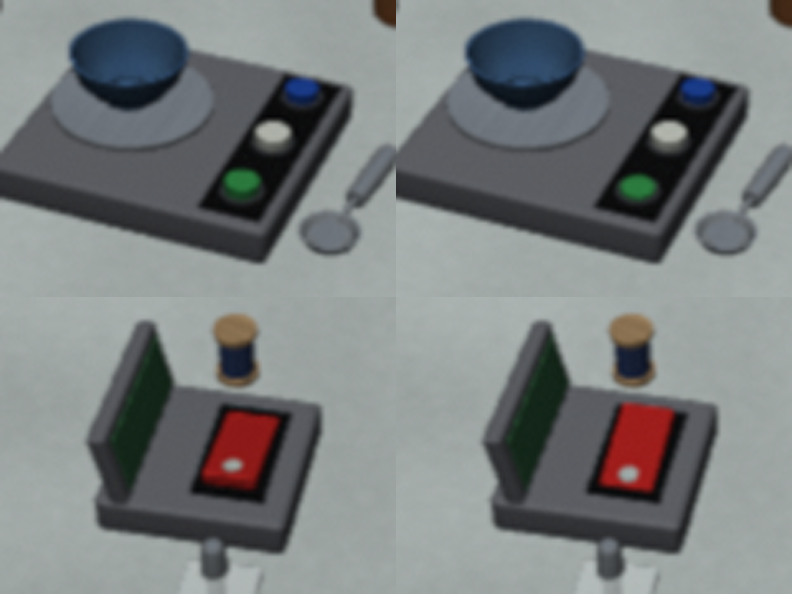

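View pics/t7.png

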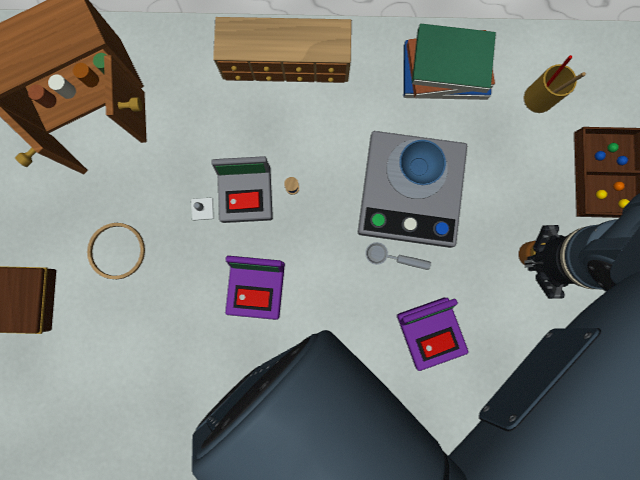

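Everything else is where it was. The hand hovers at z 0.19 m, clear of the 75 mm jar, and the wrist force is about zero. Handing in.

```bash
python3 -c "
from station import env
print(env.job_done())"
```

```text
the job is handed in; nothing more can be done
None
```

The job is handed in after about 11 s of robot time. Its verdict is not reported, so the results below rest on my own readings.

1. **Rocker:** I pushed the grey display's rocker to ON at the white dot. It reached its stop at 27 N, and the pictures show the dot end down.
2. **Green key:** I pressed it to its stop at tip height 43.9 mm with 15 N. In the last side picture it is still down.
3. **Blue key:** I held it fully down for about 2.3 s at 15–26 N, then let it go. It is up again in the last picture.

**Last checks:** The white key is up. The bowl, spoon, spool, hoop and thimble holder look unmoved in the before and after pictures. The jar is partly hidden by the hand in the last top picture, so I could not check it as closely. The hand is clear at z ≈ 0.19 m with wrist force near zero. No check failed. The only mismatch was in my first measurements, where the top and side cameras differed by up to about 5 mm in y. I used the top-camera values, and the wrist camera confirmed them.

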